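# Park the large load weight on the sensed seat of its stand

### The job

The weight stand has two round seats; one has a spring sensing pin sticking up in its middle that reports the weight as present. Stand the large brass knob weight upright on that seat, with its whole foot on the seat, so that it holds the pin pressed down, and let go of it. Leave the small steel weight standing on the other seat.

Things in the scene. Friction and masses are not known exactly. Their poses are not given: they have to be found in the camera images.
- large_weight: Larger of two knob weights: pale brass, 36 mm diameter, 46 mm tall, 0.2 kg; straight round body up to about 25 mm, then neck and knob. Stands on the bench (z = 0) in a row along y with a black loupe (40 x 40 mm) and a brown dropper bottle (30 mm wide, 92 mm tall), not needed; their order varies, at least 80 mm centre to centre. Origin: centre of its foot; z up.
- pin_seat (a point): Centre of the top face of the round grey seat with the sensing pin, 24 mm above the bench: a flat disc, 60 mm diameter, 6 mm high, no walls, on a fixed aluminium base 76 x 184 mm, 18 mm high; position and yaw vary. y runs along the base, x across it, z up. The other seat (same disc, no pin) is centred 100 mm along -y. Two 245 mm wash bottles stand behind, at x about 0.8.
- sensor_pin (a joint): Steel sensing pin, 16 mm diameter, upright in the centre of the pin seat. 0: up, its flat top 5 mm above the seat; grows (m) as it is pressed; 0.005: flush with the seat. It springs back up by itself. Pressing it takes 0.4 N at first and 0.9 N at flush, so the large weight alone holds it down flush.
- small_weight: Smaller knob weight, steel, 28 mm diameter, 40 mm tall, 0.12 kg, loose on the seat without a pin; it stays there. Origin: centre of its foot; z up. (Left of the work stands a lapping machine, x 0.43 to 0.80, y -0.04 to 0.26, with levers on top up to z = 0.37 reaching to y = -0.09 and 0.31; the arm starts on its far side and must pass in front of it or above.)
Things that resemble listed ones, but are neither listed nor needed, are in the scene too. Leave any orange look-alike of the large_weight alone.

How it is judged:
By the outcome, as a careful person would: the job done as asked, in the order asked, and still so for the second after the job is handed in, with the robot touching nothing.
It also fails if it takes over 35 s, if anything falls off the work surface, if the arm or the gripper's body presses on something with over 40 N, if the wrist force passes 120 N, or if a joint passes its speed limit or range.

### The arm

A 6-joint arm with a two-finger parallel gripper is mounted at the origin on a cart in front of the work surface, level with it; the furniture and walls round the work are solid. World frame = base frame: x ahead of the robot, y to its left, z up, the work surface at z = 0. Lengths are in mm, angles in degrees, forces in N, time in s.
With the tool pointing down it reaches from about 350 to 775 mm from the base axis. Payload 5.5 kg.
Tool frame: the origin (TCP) lies midway between the tips of the shut fingers; the grasp point (between the pads) lies 19 mm behind it; z points along the fingers, y is the line along which they close (so a half turn about z gives the same grasp; the last joint's range is limited). The gripper opens to 85 mm and grips with 20 to 120 N. Pads are 22 mm wide; open, the fingers measure 114 mm over their backs; the gripper's body (76 mm by 85 mm) begins 54 mm behind the grasp point. The pads swing forward as they close: fully open they stand 13 mm farther back than shut.
Start: joints at [-85.29, 17.945, 2.641, 74.691, 0, 82.002], TCP at [126.484, -560.958, 231.323] pointing down, gripper open.
Joint ranges: [-158.12, 158.12], [-49.38, 96.58], [-58.88, 72.47], [-126.05, 133.96], [-84.25, 85.87], [-180, 180]. Speed limits (degrees/s): [147.25, 147.25, 180, 180, 180, 180].

### API

Orientations are given as [roll, pitch, yaw] about the fixed x, y, z axes, in that order (R = Rz(yaw) Ry(pitch) Rx(roll)).
In Python, from bench import * gives the robot as it stands.
- The arm moves only by the tool jog_arm, never from a script. Its argument "deltas" is a list of rows, each an object of numbers: "tx", "ty", "tz": the shift along the tool's x, y, z in units of 25 mm (1.0 is 25 mm); "turn": the turn about the tool's z in rad; "fingers": the opening, from 0 (shut) to 1 (fully open). In form: [{"tx": .., "ty": .., "tz": .., "turn": .., "fingers": ..}, ...]. A call has 1 to 5 rows; each row is the pose to reach, as a shift and turn from the pose commanded when the call began, along the tool's axes at that moment; what a row does not reach only later rows make up. A row lasts 1/12 s, in which the tool goes at most 41.7 mm and 7.16 degrees, less where a joint would pass 70% of its speed; a pose out of reach is approached as far as the arm can. A call with a gripper value outside its range is refused whole. The fingers move at their own pace and stop on an object; "force" is the grip in N (left out, the last holds). Time passes only in rows, so rows that repeat a pose let the fingers close. It gives the time, the measured TCP pose, the force, the opening and the grip force at its end, in the units of the state.
- observe(): the state, without advancing time (a new reading comes with each control period).
- read_camera(name): name is "side" or "top" or "wrist"; returns a dict with "image" (420x560x3 uint8, red, green, blue), "depth" (420x560 float32, mm along the optical axis (not along the pixel's ray), 0 where there is no reading), "camera_matrix" (3x3 intrinsics, pixels), "eye" and "rotation" of the camera in the world; the wrist camera has in their place "mount" (4x4, takes a point from camera to tool coordinates, whose origin is the TCP and whose axes are the flange's). Camera axes: x right, y down, z forward; pixel columns grow to the right and rows downward; lengths in mm; the calibration is good to about 2 mm. A picture is of the moment at which its call begins: read the wrist's pose just before it.
- finish_job(): hands the job in; it is judged then, once.
Trained networks look in the newest picture that a camera, given by its name, has taken for a name from the list of things; names that differ only in an ending like _2 or _b are one class to them, and where a whole thing is asked for, a point or a joint stands for the part that bears it (a point fixed in the world has none). Each returns a list of dicts, best first, with "confidence" (0 to 1); they miss things now and then, are a little off and sometimes report something else, mostly with a low value. They report only what shows in the picture. A call takes as long as a camera call. They do not tell look-alikes from the thing itself.
- outline_of(camera, thing): "pixels" (420x560 bool, what is visible of it) and "extent" ([left, top, width, height] in pixels, round what is visible of it).
The state is a dict: "time_s": time; "joints": joint angles; "joint_vel": joint speeds; "tau": joint torques, N m; "tcp_pos": TCP position; "orientation": TCP orientation; "wrist_force": force on the tool from outside, world axes, zero at the start; "ft_torque": the same for the moment, N m; "finger_gap": finger opening in mm; "finger_force": force on a finger pad.
Only numpy, scipy, OpenCV 4.12 (cv2) and the standard library are available. Lean on these libraries where they do the work, as an engineer would, in place of code of your own. Each camera call takes 0.05 s, during which the arm holds its last target. There are 200 camera calls.

## Working session

There is one attempt and no reset: what is moved stays moved. The work goes in short steps, Python scripts to look and compute and a tool call to move; the robot and the scene stay as the last step left them, time stands still between calls to the robot, and variables do not carry over. Pictures are saved under pics/ and viewed, at most 10 in all, crops included, and the job is handed in when it is done.

Besides the shell and the picture viewer there is one more tool, called after ">>>" as name(argument=value, ...), one argument or row to a line, values as JSON. jog_arm: Moves the arm, as the interface text tells. Its arguments: {"type":"object","properties":{"deltas":{"type":"array","items":{"type":"object","properties":{"tx":{"type":"number"},"ty":{"type":"number"},"tz":{"type":"number"},"turn":{"type":"number"},"fingers":{"type":"number"}}}},"force":{"type":"number"}},"required":["deltas"]}

```bash
mkdir -p pics; cat > h.py <<'E'
from bench import *
import numpy as np, cv2
from scipy.spatial.transform import Rotation as Ro
def cloud(c):
    K=np.array(c["camera_matrix"]);d=c["depth"];v,u=np.indices(d.shape)
    P=np.stack([(u-K[0,2])/K[0,0]*d,(v-K[1,2])/K[1,1]*d,d],-1)
    if "eye" in c: return P@np.array(c["rotation"]).T+np.array(c["eye"])
    s=c["s"];M=np.array(c["mount"]);P=P@M[:3,:3].T+M[:3,3]
    return P@Ro.from_euler('xyz',s["orientation"],degrees=True).as_matrix().T+np.array(s["tcp_pos"])
def cam(n):
    s=observe();c=read_camera(n);c["s"]=s;return c
E
python3 - <<'E'
from h import *
s=observe();print(s)
ims=[]
for n in("top","side"):
    c=cam(n);P=cloud(c);im=c["image"][:,:,::-1].copy()
    for t in("large_weight","small_weight","pin_seat","sensor_pin"):
        for o in outline_of(n,t)[:4]:
            m=o["pixels"]&(c["depth"]>0)
            if m.sum()<5: continue
            Q=P[m];zt=np.percentile(Q[:,2],97);T=Q[Q[:,2]>zt-4]
            print(n,t,round(o["confidence"],2),o["extent"],"med",np.median(Q,0).round(),"top",T.mean(0).round(1),zt.round(1),c["image"][m].mean(0).round())
    cv2.imwrite(f"pics/{n}0.png",im)
E
```

```text
{'time_s': 0.0, 'joints': array([-8.52904075e+01,  1.79896073e+01,  2.57730699e+00,  7.46910618e+01,
        1.47045548e-03,  8.20019808e+01]), 'joint_vel': array([ 0.0070874 , -0.03767851,  0.00346303, -0.07666964,  0.02622523,
        0.09160638]), 'tau': array([ 8.41819256e-04, -4.80625820e+01,  2.98535407e+01,  1.94820645e-02,
       -1.31517286e-04, -1.33769475e-05]), 'tcp_pos': array([ 126.44658712, -560.40132284,  230.42312613]), 'orientation': array([-1.79897848e+02, -1.58378299e-02,  1.27075963e+01]), 'wrist_force': array([0.11730465, 0.44201209, 0.13016832]), 'ft_torque': array([-0.03643356, -0.04771299, -0.02348283]), 'finger_force': 0.0, 'finger_gap': 85.45007889040986}Traceback (most recent call last):
  File "<stdin>", line 5, in <module>
  File "h.py", line 7, in cloud
    if "eye" in c: return P@np.array(c["rotation"]).T+np.array(c["eye"])
                          ~~~~~~~~~~~~~~~~~~~~~~~~~~~^~~~~~~~~~~~~~~~~~~
ValueError: operands could not be broadcast together with shapes (420,560) (3,)
```

```bash
sed -i 's/np.array(c\["rotation"\]).T+/RR(c["rotation"]).T+/' h.py; cat >> h.py <<'E'
def RR(r):
    r=np.array(r); return r if r.shape==(3,3) else Ro.from_euler('xyz',r,degrees=True).as_matrix()
E
python3 - <<'E'
from h import *
for n in("top","side"):
    c=cam(n);P=cloud(c);im=c["image"][:,:,::-1].copy();print(n,c["eye"],c["rotation"])
    for t in("large_weight","small_weight","pin_seat","sensor_pin"):
        for o in outline_of(n,t)[:4]:
            m=o["pixels"]&(c["depth"]>0)
            if m.sum()<5: continue
            Q=P[m];zt=np.percentile(Q[:,2],97);T=Q[Q[:,2]>zt-4]
            print(n,t,round(o["confidence"],2),o["extent"],"med",np.median(Q,0).round(),"top",T.mean(0).round(1),zt.round(1),c["image"][m].mean(0).round())
    cv2.imwrite(f"pics/{n}0.png",im)
E
```

```text
top [ 406.71460364 -329.88008835 1021.42386148] [-171.60098958   -0.6444477   -89.76534765]
top large_weight 0.73 [252.5, 261.8, 20.6, 18.9] med [ 442. -305.   30.] top [ 443.1 -304.4   46.7] 48.2 [231. 221. 177.]
top large_weight 0.69 [344.7, 184.3, 18.9, 15.3] med [ 599. -474.   30.] top [ 601.1 -476.5   46.7] 48.3 [236. 135.  32.]
top large_weight 0.57 [319.1, 208.7, 15.9, 19.9] med [ 546. -425.   29.] top [ 548.  -426.4   46.8] 48.5 [231. 131.  32.]
top large_weight 0.53 [318.1, 157.4, 16.2, 20.8] med [ 644. -425.   29.] top [ 648.6 -425.9   46.8] 48.3 [234. 133.  32.]
top small_weight 0.76 [255.6, 171.1, 14.7, 17.0] med [ 616. -301.   48.] top [ 620.5 -300.6   64.9] 66.6 [156. 152. 149.]
top pin_seat 0.55 [193.7, 163.6, 99.5, 59.2] med [ 600. -254.   20.] top [ 599.9 -253.5   27.2] 28.4 [169. 167. 171.]
top sensor_pin 0.57 [214.4, 193.3, 8.3, 2.8] med [ 589. -211.   30.] top [ 588.1 -211.5   30.5] 32.5 [152. 155. 159.]
side [ 581.71287805 -994.78262863  571.51219165] [-126.63881746    0.419209      2.69342549]
side large_weight 0.95 [264.5, 268.4, 24.9, 30.8] med [ 550. -435.   27.] top [ 549.1 -428.4   45.3] 46.5 [207. 124.  65.]
side large_weight 0.77 [210.1, 215.1, 19.7, 29.6] med [ 445. -313.   26.] top [ 443.6 -306.    45.2] 46.2 [206. 193. 157.]
side large_weight 0.69 [299.5, 289.2, 21.0, 33.8] med [ 601. -486.   28.] top [ 601.7 -479.    45.2] 46.3 [213. 128.  67.]
side small_weight 0.54 [313.2, 210.5, 14.1, 26.0] med [ 620. -307.   45.] top [ 620.6 -302.1   63.4] 64.8 [165. 161. 156.]
side pin_seat 0.77 [277.7, 190.4, 69.4, 72.5] med [ 601. -282.   19.] top [ 601.2 -259.4   24.1] 25.7 [165. 163. 165.]
side sensor_pin 0.56 [296.3, 197.9, 8.8, 0.3] med [ 588. -212.   28.] top [ 587.9 -212.    28.6] 30.5 [141. 144. 146.]
```

View pics/top0.png

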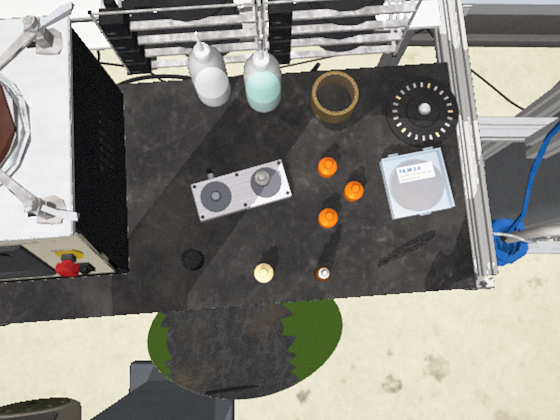

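View pics/side0.png

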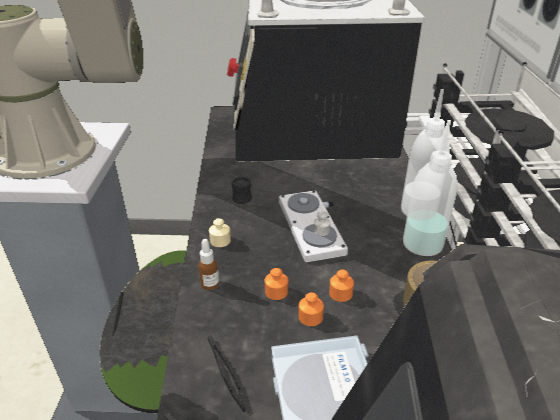

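Top view: the pale brass weight is at (263,273), between the loupe (192,259) and the bottle (322,273). The pin seat is at (215,196) and the small weight is at (262,177). The orange look-alikes are clear of the path. In the side view the brass weight is at (220,234).

>>> jog_arm(
  deltas=[
    {"tx": 14.57, "ty": -7.17, "tz": 1, "turn": -1.7},
    {"tx": 14.57, "ty": -7.17, "tz": 1, "turn": -1.7},
    {"tx": 14.57, "ty": -7.17, "tz": 1, "turn": -1.7},
    {"tx": 14.57, "ty": -7.17, "tz": 1, "turn": -1.7},
    {"tx": 14.57, "ty": -7.17, "tz": 1, "turn": -1.7},
  ],
)

```text
invalid input
```

```bash
cat >> h.py <<'E'
def go(x,y,z,yaw):
    s=observe();R=Ro.from_euler('xyz',s["orientation"],degrees=True).as_matrix()
    d=R.T@(np.array([x,y,z])-s["tcp_pos"])/25
    t=-(yaw-s["orientation"][2]+180)%360-180
    t=-(((yaw-s["orientation"][2])+180)%360-180)
    print("t",s["time_s"],"pose",s["tcp_pos"].round(1),s["orientation"].round(1),"gap",s["finger_gap"].round(1),"F",s["wrist_force"].round(1),"\n d",d.round(3),"turn",round(np.radians(t),3))
E
python3 -c "
from h import *
go(443.5,-305,200,110)"
```

```text
Traceback (most recent call last):
  File "h.py", line 19, in go
    print("t",s["time_s"],"pose",s["tcp_pos"].round(1),s["orientation"].round(1),"gap",s["finger_gap"].round(1),"F",s["wrist_force"].round(1),"\n d",d.round(3),"turn",round(np.radians(t),3))
                                                                                       ^^^^^^^^^^^^^^^^^^^^^
AttributeError: 'float' object has no attribute 'round'
```

```bash
sed -i 's/s\["finger_gap"\].round(1)/round(s["finger_gap"],1),"grip",round(s["finger_force"],1)/' h.py
```

>>> jog_arm(
  deltas=[
    {"tx": 14.5, "ty": -7.2, "tz": 1, "turn": -1.7, "fingers": 1},
    {"tx": 14.5, "ty": -7.2, "tz": 1, "turn": -1.7, "fingers": 1},
    {"tx": 14.5, "ty": -7.2, "tz": 1, "turn": -1.7, "fingers": 1},
    {"tx": 14.5, "ty": -7.2, "tz": 1, "turn": -1.7, "fingers": 1},
    {"tx": 14.5, "ty": -7.2, "tz": 1, "turn": -1.7, "fingers": 1},
  ],
)

```text
time_s: 0.97
tcp_pos: [288.9, -428.5, 218.5]
orientation: [180.0, 0.0, 48.8]
wrist_force: [0.3, -0.2, -0.3]
finger_gap: 85.2
finger_force: 0.0
```

```bash
python3 -c "
from h import *
go(443.5,-305,200,110)"
```

```text
t 0.9667 pose [ 288.9 -428.5  218.5] [180.    0.   48.8] gap 85.2 grip 0.0 F [ 0.3 -0.2 -0.3] 
 d [7.792 1.402 0.739] turn -1.068
```

>>> jog_arm(
  deltas=[
    {"tx": 7.8, "ty": 1.4, "tz": 0.7, "turn": -1.07, "fingers": 1},
    {"tx": 7.8, "ty": 1.4, "tz": 0.7, "turn": -1.07, "fingers": 1},
    {"tx": 7.8, "ty": 1.4, "tz": 0.7, "turn": -1.07, "fingers": 1},
    {"tx": 7.8, "ty": 1.4, "tz": 0.7, "turn": -1.07, "fingers": 1},
    {"tx": 7.8, "ty": 1.4, "tz": 0.7, "turn": -1.07, "fingers": 1},
  ],
)

```text
time_s: 1.38
tcp_pos: [445.2, -304.6, 200.9]
orientation: [180.0, -0.0, 84.8]
wrist_force: [0.2, -0.1, 0.0]
finger_gap: 85.5
finger_force: 0.0
```

>>> jog_arm(
  deltas=[
    {"tx": 0, "ty": 0, "tz": 0, "turn": -0.45, "fingers": 1},
    {"tx": 0, "ty": 0, "tz": 0, "turn": -0.45, "fingers": 1},
    {"tx": 0, "ty": 0, "tz": 0, "turn": -0.45, "fingers": 1},
    {"tx": 0, "ty": 0, "tz": 0, "turn": -0.45, "fingers": 1},
    {"tx": 0, "ty": 0, "tz": 0, "turn": -0.45, "fingers": 1},
  ],
)

```text
time_s: 1.8
tcp_pos: [443.4, -306.7, 201.0]
orientation: [-180.0, 0.0, 110.2]
wrist_force: [-0.5, 0.5, 0.1]
finger_gap: 85.3
finger_force: 0.0
```

```bash
python3 - <<'E'
from h import *
go(443.5,-305,100,110)
c=cam("wrist");P=cloud(c);cv2.imwrite("pics/w1.png",c["image"][:,:,::-1])
for t in("large_weight","small_weight","sensor_pin"):
    for o in outline_of("wrist",t)[:3]:
        m=o["pixels"]&(c["depth"]>0)
        if m.sum()<5: continue
        Q=P[m];zt=np.percentile(Q[:,2],97);T=Q[Q[:,2]>zt-4]
        print(t,round(o["confidence"],2),o["extent"],"top",T.mean(0).round(1),"mid",((T.max(0)+T.min(0))/2).round(1),c["image"][m].mean(0).round())
E
```

```text
t 1.8 pose [ 443.4 -306.7  201. ] [-180.     0.   110.2] gap 85.3 grip 0.0 F [-0.5  0.5  0.1] 
 d [0.063 0.027 4.04 ] turn 0.004
large_weight 0.85 [333.1, 330.3, 29.8, 35.9] top [ 601.5 -473.9   45.8] mid [ 602.3 -474.7   45.6] [209. 114.  12.]
large_weight 0.76 [267.4, 171.7, 27.1, 32.8] top [ 444.2 -302.8   45.9] mid [ 444.5 -303.1   45.9] [225. 215. 161.]
large_weight 0.57 [310.8, 285.5, 31.3, 36.6] top [ 548.7 -424.3   45.9] mid [ 549.5 -425.1   45.6] [209. 116.  14.]
small_weight 0.69 [415.0, 228.4, 38.0, 31.2] top [ 620.6 -298.5   63.8] mid [ 622.1 -299.    63.8] [194. 190. 180.]
sensor_pin 0.5 [435.4, 146.1, 16.8, 20.6] top [ 589.7 -210.    29.3] mid [ 590.3 -209.9   29. ] [165. 168. 166.]
```

View pics/w1.png

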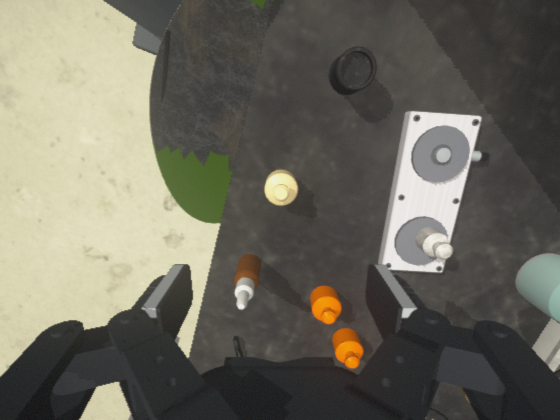

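The weight is at wrist pixel (281,187) and the pin is at (443,155). Both agree with the top camera, so I'm descending onto the weight.

>>> jog_arm(
  deltas=[
    {"tx": 0.09, "ty": 0, "tz": 1.6, "turn": 0, "fingers": 1},
    {"tx": 0.09, "ty": 0, "tz": 3.2, "turn": 0, "fingers": 1},
    {"tx": 0.09, "ty": 0, "tz": 4.8, "turn": 0, "fingers": 1},
    {"tx": 0.09, "ty": 0, "tz": 5.6, "turn": 0, "fingers": 1},
    {"tx": 0.09, "ty": 0, "tz": 6, "turn": 0, "fingers": 1},
  ],
)

```text
time_s: 2.42
tcp_pos: [440.2, -303.0, 47.4]
orientation: [-179.8, -0.3, 110.0]
wrist_force: [0.7, 0.3, 0.4]
finger_gap: 85.4
finger_force: 0.0
```

```bash
python3 - <<'E'
from h import *
go(444,-304,0.5,110)
c=cam("side");cv2.imwrite("pics/s1.png",cv2.resize(c["image"][150:330,120:360,::-1],None,fx=3,fy=3))
E
```

```text
t 2.4167 pose [ 440.2 -303.    47.4] [-179.8   -0.3  110. ] gap 85.4 grip 0.0 F [0.7 0.3 0.4] 
 d [-0.1    0.132  1.877] turn 0.0
```

View pics/s1.png

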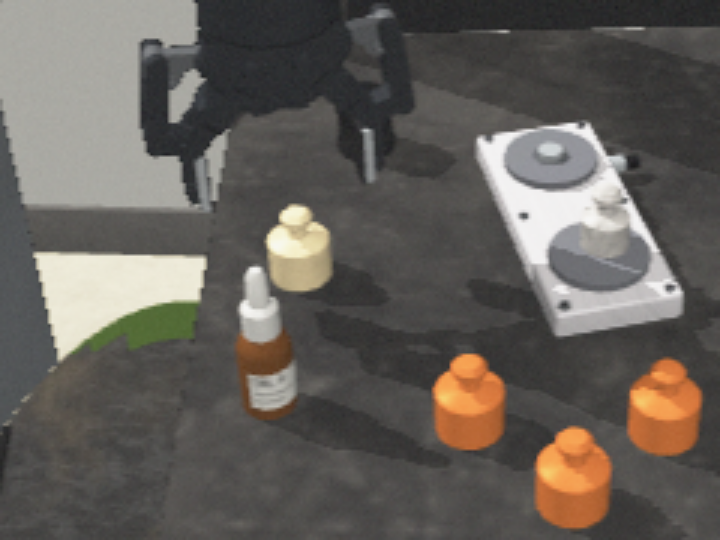

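The side crop shows the open fingers at (205,200) and (370,180), with the weight (300,250) between and below them. I'll let the arm settle before going down.

>>> jog_arm(
  deltas=[
    {"tx": 0, "ty": 0, "tz": 0, "turn": 0, "fingers": 1},
    {"tx": 0, "ty": 0, "tz": 0, "turn": 0, "fingers": 1},
    {"tx": 0, "ty": 0, "tz": 0, "turn": 0, "fingers": 1},
  ],
)

```text
time_s: 2.72
tcp_pos: [443.8, -306.1, 53.0]
orientation: [179.9, 0.2, 110.1]
wrist_force: [-0.4, 0.2, 0.3]
finger_gap: 85.4
finger_force: 0.0
```

```bash
python3 - <<'E'
from h import *
go(444,-304,0.5,110)
E
```

```text
t 2.7167 pose [ 443.8 -306.1   53. ] [179.9   0.2 110.1] gap 85.4 grip 0.0 F [-0.4  0.2  0.3] 
 d [0.083 0.033 2.101] turn 0.002
```

>>> jog_arm(
  deltas=[
    {"tx": 0.08, "ty": 0.03, "tz": 0.6, "turn": 0, "fingers": 1},
    {"tx": 0.08, "ty": 0.03, "tz": 1.2, "turn": 0, "fingers": 1},
    {"tx": 0.08, "ty": 0.03, "tz": 1.7, "turn": 0, "fingers": 1},
    {"tx": 0.08, "ty": 0.03, "tz": 1.95, "turn": 0, "fingers": 1},
    {"tx": 0.08, "ty": 0.03, "tz": 1.95, "turn": 0, "fingers": 1},
  ],
)

```text
time_s: 3.13
tcp_pos: [442.4, -302.6, 2.2]
orientation: [-180.0, -0.0, 110.1]
wrist_force: [-0.2, 0.7, -1.1]
finger_gap: 85.3
finger_force: 0.0
```

>>> jog_arm(
  deltas=[
    {"tx": 0, "ty": 0, "tz": 0, "turn": 0, "fingers": 1},
    {"tx": 0, "ty": 0, "tz": 0, "turn": 0, "fingers": 1},
    {"tx": 0, "ty": 0, "tz": 0, "turn": 0, "fingers": 1},
  ],
)

```text
time_s: 3.38
tcp_pos: [443.2, -303.3, 3.3]
orientation: [179.9, 0.1, 110.1]
wrist_force: [0.4, -0.3, -0.1]
finger_gap: 85.2
finger_force: 0.0
```

Closing gently.

>>> jog_arm(
  deltas=[
    {"tx": 0, "ty": 0, "tz": 0.08, "turn": 0, "fingers": 0.6},
    {"tx": 0, "ty": 0, "tz": 0.08, "turn": 0, "fingers": 0.5},
    {"tx": 0, "ty": 0, "tz": 0.08, "turn": 0, "fingers": 0.4},
    {"tx": 0, "ty": 0, "tz": 0.08, "turn": 0, "fingers": 0.3},
    {"tx": 0, "ty": 0, "tz": 0.08, "turn": 0, "fingers": 0.3},
  ],
  force=30,
)

```text
time_s: 3.8
tcp_pos: [442.8, -302.7, 0.5]
orientation: [180.0, 0.0, 110.1]
wrist_force: [0.1, 2.4, 1.4]
finger_gap: 35.1
finger_force: 30.1
```

>>> jog_arm(
  deltas=[
    {"tx": 0, "ty": 0, "tz": 0, "turn": 0, "fingers": 0.2},
    {"tx": 0, "ty": 0, "tz": 0, "turn": 0, "fingers": 0.2},
    {"tx": 0, "ty": 0, "tz": 0, "turn": 0, "fingers": 0.2},
    {"tx": 0, "ty": 0, "tz": 0, "turn": 0, "fingers": 0.2},
    {"tx": 0, "ty": 0, "tz": 0, "turn": 0, "fingers": 0.2},
  ],
  force=30,
)

```text
time_s: 4.22
tcp_pos: [442.8, -302.6, 0.5]
orientation: [180.0, 0.0, 110.1]
wrist_force: [1.0, 1.7, 5.0]
finger_gap: 34.9
finger_force: 30.3
```

>>> jog_arm(
  deltas=[
    {"tx": 0, "ty": 0, "tz": -0.4, "turn": 0, "fingers": 0.2},
    {"tx": 0, "ty": 0, "tz": -1.2, "turn": 0, "fingers": 0.2},
    {"tx": 0, "ty": 0, "tz": -2.2, "turn": 0, "fingers": 0.2},
    {"tx": 0, "ty": 0, "tz": -3, "turn": 0, "fingers": 0.2},
    {"tx": 0, "ty": 0, "tz": -3, "turn": 0, "fingers": 0.2},
  ],
  force=40,
)

```text
time_s: 4.63
tcp_pos: [444.1, -304.5, 79.1]
orientation: [179.9, 0.3, 110.1]
wrist_force: [0.4, -0.4, -1.9]
finger_gap: 34.8
finger_force: 40.3
```

>>> jog_arm(
  deltas=[
    {"tx": 0, "ty": 0, "tz": 0, "turn": 0, "fingers": 0.2},
    {"tx": 0, "ty": 0, "tz": 0, "turn": 0, "fingers": 0.2},
    {"tx": 0, "ty": 0, "tz": 0, "turn": 0, "fingers": 0.2},
  ],
)

```text
time_s: 4.88
tcp_pos: [441.3, -301.7, 73.6]
orientation: [-179.9, -0.1, 110.1]
wrist_force: [-0.4, -0.2, -1.5]
finger_gap: 34.8
finger_force: 40.2
```

```bash
python3 - <<'E'
from h import *
go(589,-211,75,110)
c=cam("wrist");P=cloud(c);cv2.imwrite("pics/w2.png",c["image"][:,:,::-1])
for t in("large_weight","sensor_pin"):
    for o in outline_of("wrist",t)[:3]:
        m=o["pixels"]&(c["depth"]>0)
        if m.sum()<5: continue
        Q=P[m];zt=np.percentile(Q[:,2],97);T=Q[Q[:,2]>zt-3]
        print(t,round(o["confidence"],2),o["extent"],"top",T.mean(0).round(1),"mid",((T.max(0)+T.min(0))/2).round(1),"zrange",np.percentile(Q[:,2],[3,97]).round(1))
E
```

```text
t 4.8833 pose [ 441.3 -301.7   73.6] [-1.799e+02 -1.000e-01  1.101e+02] gap 34.8 grip 40.2 F [-0.4 -0.2 -1.5] 
 d [ 1.378  6.795 -0.062] turn 0.002
large_weight 0.95 [242.7, 239.5, 76.0, 99.3] top [ 441.5 -301.2  119.2] mid [ 441.9 -302.2  119.3] zrange [ 77.8 120.2]
sensor_pin 0.66 [535.2, 169.8, 23.1, 25.9] top [ 589.2 -209.7   29.3] mid [ 589.5 -209.7   29.5] zrange [25.5 30.6]
```

View pics/w2.png

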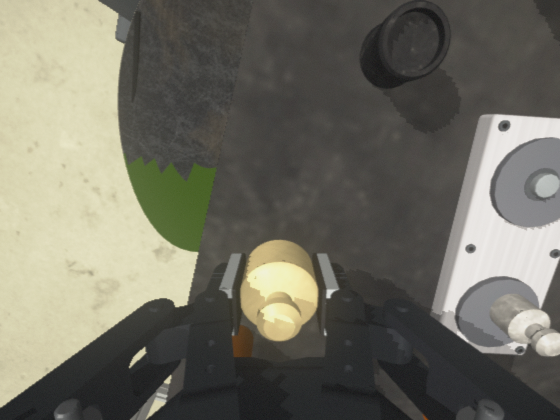

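The weight is held upright between the pads, centred at (280,290). The pin is visible at (546,185) at about (589,-210). Moving the weight over it.

>>> jog_arm(
  deltas=[
    {"tx": 0.25, "ty": 1.1, "tz": 0, "turn": 0, "fingers": 0.2},
    {"tx": 0.6, "ty": 2.6, "tz": 0, "turn": 0, "fingers": 0.2},
    {"tx": 0.9, "ty": 4.1, "tz": 0, "turn": 0, "fingers": 0.2},
    {"tx": 1.2, "ty": 5.5, "tz": 0, "turn": 0, "fingers": 0.2},
    {"tx": 1.45, "ty": 6.5, "tz": 0, "turn": 0, "fingers": 0.2},
  ],
)

```text
time_s: 5.45
tcp_pos: [584.7, -211.0, 74.5]
orientation: [180.0, -0.0, 110.2]
wrist_force: [1.3, -0.6, -1.9]
finger_gap: 34.2
finger_force: 40.5
```

>>> jog_arm(
  deltas=[
    {"tx": 0.02, "ty": 0.25, "tz": 0, "turn": 0, "fingers": 0.2},
    {"tx": 0.02, "ty": 0.25, "tz": 0, "turn": 0, "fingers": 0.2},
    {"tx": 0.02, "ty": 0.25, "tz": 0, "turn": 0, "fingers": 0.2},
    {"tx": 0.02, "ty": 0.25, "tz": 0, "turn": 0, "fingers": 0.2},
    {"tx": 0.02, "ty": 0.25, "tz": 0, "turn": 0, "fingers": 0.2},
  ],
)

```text
time_s: 5.87
tcp_pos: [586.9, -210.9, 74.9]
orientation: [-179.9, -0.0, 110.0]
wrist_force: [0.6, -0.3, -1.4]
finger_gap: 34.6
finger_force: 40.5
```

>>> jog_arm(
  deltas=[
    {"tx": 0, "ty": 0, "tz": 0, "turn": 0, "fingers": 0.2},
    {"tx": 0, "ty": 0, "tz": 0, "turn": 0, "fingers": 0.2},
    {"tx": 0, "ty": 0, "tz": 0, "turn": 0, "fingers": 0.2},
    {"tx": 0, "ty": 0, "tz": 0, "turn": 0, "fingers": 0.2},
    {"tx": 0, "ty": 0, "tz": 0, "turn": 0, "fingers": 0.2},
  ],
)

```text
time_s: 6.28
tcp_pos: [588.2, -210.3, 75.3]
orientation: [180.0, 0.0, 110.1]
wrist_force: [0.6, 0.8, -1.9]
finger_gap: 35.0
finger_force: 40.5
```

```bash
python3 - <<'E'
from h import *
go(589,-210.5,31,110)
E
```

```text
t 6.2833 pose [ 588.2 -210.3   75.3] [180.    0.  110.1] gap 35.0 grip 40.5 F [ 0.6  0.8 -1.9] 
 d [-0.018  0.029  1.773] turn 0.002
```

>>> jog_arm(
  deltas=[
    {"tx": 0, "ty": 0.03, "tz": 0.5, "turn": 0, "fingers": 0.2},
    {"tx": 0, "ty": 0.03, "tz": 1.0, "turn": 0, "fingers": 0.2},
    {"tx": 0, "ty": 0.03, "tz": 1.4, "turn": 0, "fingers": 0.2},
    {"tx": 0, "ty": 0.03, "tz": 1.6, "turn": 0, "fingers": 0.2},
    {"tx": 0, "ty": 0.03, "tz": 1.7, "turn": 0, "fingers": 0.2},
  ],
)

```text
time_s: 6.7
tcp_pos: [588.2, -209.5, 31.5]
orientation: [-179.9, -0.1, 110.1]
wrist_force: [-0.3, 0.1, -1.6]
finger_gap: 34.6
finger_force: 40.5
```

>>> jog_arm(
  deltas=[
    {"tx": 0, "ty": 0, "tz": 0.06, "turn": 0, "fingers": 0.2},
    {"tx": 0, "ty": 0, "tz": 0.12, "turn": 0, "fingers": 0.2},
    {"tx": 0, "ty": 0, "tz": 0.18, "turn": 0, "fingers": 0.2},
    {"tx": 0, "ty": 0, "tz": 0.24, "turn": 0, "fingers": 0.2},
    {"tx": 0, "ty": 0, "tz": 0.28, "turn": 0, "fingers": 0.2},
  ],
)

```text
time_s: 7.12
tcp_pos: [589.4, -210.0, 26.1]
orientation: [180.0, 0.0, 110.1]
wrist_force: [0.5, -0.1, -1.0]
finger_gap: 34.6
finger_force: 40.6
```

>>> jog_arm(
  deltas=[
    {"tx": 0, "ty": 0, "tz": 0, "turn": 0, "fingers": 0.2},
    {"tx": 0, "ty": 0, "tz": 0, "turn": 0, "fingers": 0.2},
    {"tx": 0, "ty": 0, "tz": 0, "turn": 0, "fingers": 0.2},
  ],
)

```text
time_s: 7.37
tcp_pos: [589.2, -210.0, 26.0]
orientation: [180.0, 0.0, 110.1]
wrist_force: [0.4, -0.3, -2.4]
finger_gap: 34.8
finger_force: 40.6
```

>>> jog_arm(
  deltas=[
    {"tx": 0, "ty": 0, "tz": 0.03, "turn": 0, "fingers": 0.2},
    {"tx": 0, "ty": 0, "tz": 0.06, "turn": 0, "fingers": 0.2},
    {"tx": 0, "ty": 0, "tz": 0.06, "turn": 0, "fingers": 0.2},
  ],
)

```text
time_s: 7.62
tcp_pos: [589.3, -210.0, 24.7]
orientation: [180.0, 0.0, 110.1]
wrist_force: [-0.0, -0.1, 1.9]
finger_gap: 34.5
finger_force: 40.8
```

>>> jog_arm(
  deltas=[
    {"tx": 0, "ty": 0, "tz": 0.02, "turn": 0, "fingers": 0.2},
    {"tx": 0, "ty": 0, "tz": 0.04, "turn": 0, "fingers": 0.2},
    {"tx": 0, "ty": 0, "tz": 0.04, "turn": 0, "fingers": 0.2},
  ],
)

```text
time_s: 7.87
tcp_pos: [589.2, -210.0, 24.6]
orientation: [180.0, 0.1, 110.1]
wrist_force: [-2.7, 1.5, 7.4]
finger_gap: 34.3
finger_force: 41.5
```

Foot is on the seat. Releasing while backing off a little as the fingers open.

>>> jog_arm(
  deltas=[
    {"tx": 0, "ty": 0, "tz": 0, "turn": 0, "fingers": 0.45},
    {"tx": 0, "ty": 0, "tz": 0, "turn": 0, "fingers": 0.6},
    {"tx": 0, "ty": 0, "tz": 0, "turn": 0, "fingers": 0.8},
    {"tx": 0, "ty": 0, "tz": 0, "turn": 0, "fingers": 1},
    {"tx": 0, "ty": 0, "tz": 0, "turn": 0, "fingers": 1},
  ],
)

```text
time_s: 8.28
tcp_pos: [588.8, -209.8, 22.9]
orientation: [-180.0, -0.0, 110.1]
wrist_force: [0.6, 0.1, 0.1]
finger_gap: 84.0
finger_force: 0.0
```

>>> jog_arm(
  deltas=[
    {"tx": 0, "ty": 0, "tz": -0.1, "turn": 0, "fingers": 1},
    {"tx": 0, "ty": 0, "tz": -0.6, "turn": 0, "fingers": 1},
    {"tx": 0, "ty": 0, "tz": -1.5, "turn": 0, "fingers": 1},
    {"tx": 0, "ty": 0, "tz": -2.6, "turn": 0, "fingers": 1},
    {"tx": 0, "ty": 0, "tz": -4, "turn": 0, "fingers": 1},
  ],
)

```text
time_s: 8.7
tcp_pos: [587.5, -209.1, 122.2]
orientation: [-179.8, -0.2, 110.1]
wrist_force: [0.7, -1.0, -1.0]
finger_gap: 85.4
finger_force: 0.0
```

>>> jog_arm(
  deltas=[
    {"tx": 0, "ty": 0, "tz": -1.2, "turn": 0, "fingers": 1},
    {"tx": 0, "ty": 0, "tz": -2, "turn": 0, "fingers": 1},
    {"tx": 0, "ty": 0, "tz": -2, "turn": 0, "fingers": 1},
    {"tx": 0, "ty": 0, "tz": -2, "turn": 0, "fingers": 1},
  ],
)

```text
time_s: 9.03
tcp_pos: [589.9, -210.3, 174.9]
orientation: [179.9, 0.2, 110.1]
wrist_force: [-0.0, -0.2, -1.5]
finger_gap: 85.3
finger_force: 0.0
```

```bash
python3 - <<'E'
from h import *
go(589,-210.5,175,110)
for n in("wrist","side"):
    c=cam(n);P=cloud(c);im=c["image"][:,:,::-1]
    cv2.imwrite(f"pics/{n}_f.png",im if n=="wrist" else cv2.resize(im[150:330,200:440],None,fx=3,fy=3))
    for t in("large_weight","small_weight"):
        for o in outline_of(n,t)[:4]:
            m=o["pixels"]&(c["depth"]>0)
            if m.sum()<5: continue
            Q=P[m];zt=np.percentile(Q[:,2],97);T=Q[Q[:,2]>zt-3]
            print(n,t,round(o["confidence"],2),"top",T.mean(0).round(1),zt.round(1))
E
```

```text
t 9.0333 pose [ 589.9 -210.3  174.9] [179.9   0.2 110.1] gap 85.3 grip 0.0 F [-0.  -0.2 -1.5] 
 d [ 0.005 -0.037 -0.003] turn 0.002
wrist large_weight 0.82 top [ 581.6 -202.1  249. ] 248.5
wrist large_weight 0.8 top [ 553.2 -417.2   33.1] 32.4
wrist large_weight 0.62 top [ 589.6 -210.5   70.2] 71.3
wrist small_weight 0.67 top [ 621.8 -297.8   64.2] 65.3
side large_weight 0.79 top [ 601.5 -478.3   45.4] 46.1
side large_weight 0.72 top [ 588.6 -214.2   69.7] 70.2
side large_weight 0.72 top [ 548.4 -428.6   45.6] 46.3
side large_weight 0.58 top [ 649.  -427.7   45.1] 45.9
side small_weight 0.69 top [ 620.1 -302.    63.6] 64.3
```

View pics/wrist_f.png

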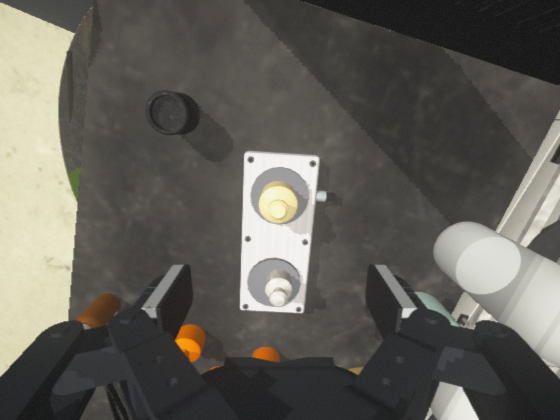

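View pics/side_f.png

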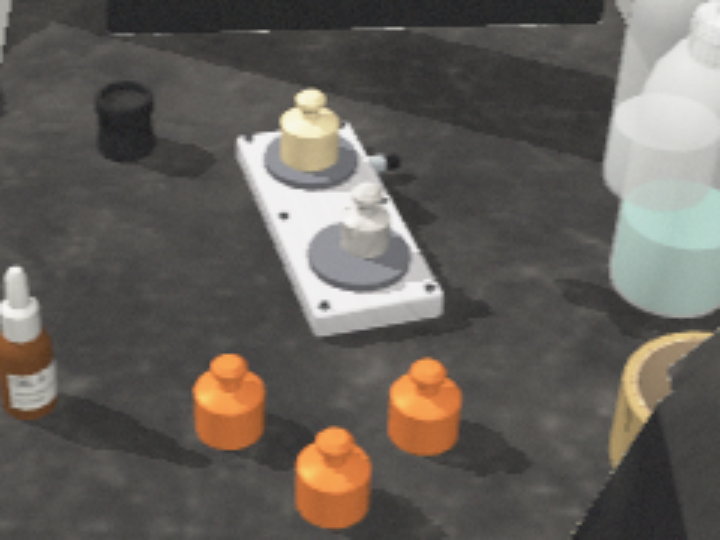

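The brass weight stands upright and centred on the pin seat at side-crop pixel (310,140). Its top is at z≈70, so the pin is flush. The small weight has not moved (365,220), and the gripper is clear.

```bash
python3 -c "
from bench import *
print(finish_job())"
```

```text
the job is handed in; nothing more can be done
None
```

I stood the large brass weight upright on the pin seat and let go of it; its top at z≈70 mm means the pin is pressed flush. The small steel weight still stands on the other seat, and I handed the job in at about 9 s with the gripper clear.

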